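Isolate and vent the bench air unit

TASK

The filter of the compressed-air unit on the bench is going to be changed, so make the unit safe first: with a fingertip push the long supply lever, at the end where the pipe comes up out of the bench, round until that valve is fully shut with its lever square across the line, and only then push the short vent lever at the other end, next to the manifold, round until it is fully open with its lever in line. Push the levers gently, without gripping or forcing them against their stops, and leave the regulator knob at its setting. Disturb or pick up nothing that stands on the bench, and finish with the hand clear.

Things in the scene. Friction and masses are not known exactly. Their poses are not given: they have to be found in the camera images.
- air_unit: compressed-air service unit bolted to the bench: a straight row of fittings, axis 165 mm above the bench, along this body's y. Origin on the bench below the middle of the row, z up; gauge and quick coupler face -x. Along y: supply pipe rising from the bench at +215 mm, brass supply valve, filter, regulator, manifold, small brass vent valve, silencer ending at -187 mm
- filter_top (a point): top centre of the grey filter head, 193 mm above the bench; the filter (y +37 to +95 mm of the unit, clear bowl hanging below) and the regulator beside it (y -23 to +35 mm, gauge to x -58 mm) have heads 56 mm deep and no higher than this, but for the regulator knob
- manifold_top (a point): top centre of the aluminium manifold block (78 mm along the row, 40 mm square), 185 mm above the bench; pipe, valve bodies and coupler (to x -58 mm) are no higher than this below the levers, and the strut frame behind (x +36 to +79 mm, y within 100 mm of the unit's origin) reaches 171 mm
- supply_lever (a joint): angle of the long lever (rad): 0 = fully open, in line, pointing along the unit's +y over the supply pipe; grows to 1.571 = fully shut, at its stop, square across the line, pointing along the unit's +x; it shuts clockwise seen from above. Starts at 0 to 0.3. Friction 0.3 N m all the way (3.5 N at 85 mm from the stem), no spring, stays where left
- supply_pivot (a point): on the vertical turning axis of the long lever, at the mid-height of its sleeve (210 mm above the bench)
- supply_tip (a point): outer end of the long lever, at sleeve mid-height, 115 mm from supply_pivot. The lever is flat steel with a black sleeve 18 mm wide and 8 mm thick (206 to 214 mm above the bench) from 34 mm out to the tip; nearer the stem it is cranked down, with a 12 mm nut hub. The point's position follows the lever
- vent_lever (a joint): angle of the short lever (rad): 0 = fully shut, square across the line, pointing along the unit's -x; grows to 1.571 = fully open, at its stop, in line, pointing along the unit's -y over the silencer; it opens anticlockwise seen from above. Starts at 0 to 0.1. Friction 0.3 N m all the way (5 N at 60 mm from the stem), no spring, stays where left. The gauge needle falls as it opens
- vent_pivot (a point): on the vertical turning axis of the short lever, at the mid-height of its sleeve (209 mm above the bench)
- vent_tip (a point): outer end of the short lever, at sleeve mid-height, 80 mm from vent_pivot. Flat steel with a black sleeve 14 mm wide and 8 mm thick (205 to 213 mm above the bench) from 34 mm out to the tip. The point's position follows the lever
- regulator_knob (a joint): angle (rad) of the black ribbed knob on top of the regulator, 0 at the start; 45 mm diameter, turns easily if brushed; to be left at its setting
- knob_top (a point): centre of the top of the regulator knob, 240 mm above the bench
- spare_bowl: clear plastic filter bowl, an open cup 53 mm in diameter and 85 mm tall, standing loose in front of (-x side of) the unit; origin under its centre. Bystander
- filter_element: new white filter element, upright cylinder 34 mm in diameter and 63 mm tall, standing loose in front of the unit; origin under its centre. Bystander
- wrench: steel spanner 170 mm long lying along its own x, in front of the vent end of the unit; origin under its middle. Bystander
- spray_can: spray can 56 mm in diameter, 165 mm tall, standing left of the unit; origin under its centre. Bystander
- oil_bottle: white squeeze bottle 48 mm in diameter, 130 mm tall, standing behind the unit; origin under its centre. Bystander
- screwdriver: screwdriver 200 mm long lying along its own x, right of the unit; origin under its middle. Bystander
- pulley: aluminium belt pulley 72 mm in diameter and 32 mm tall lying flat behind the unit; origin under its centre. Bystander

How it is judged:
On the way, in this order (a step that is already met when the one before it is completed fails the run):
1. the supply valve is shut (lever within 10 degrees of its stop) while the vent is still shut (value of joint supply_lever above 1.4 rad and value of joint vent_lever below 0.3 rad), for 0.2 s.
2. the vent valve is open (lever within 10 degrees of its stop) (value of joint vent_lever above 1.4 rad), for 0.2 s.
At the end, for the whole second after the job is handed in: Supply lever within 10 degrees (0.17 rad) of its shut stop and vent lever within 10 degrees of its open stop; the regulator knob within 0.15 rad of its first setting; every bystander within 20 mm of where it stood (value of joint each of supply_lever, vent_lever above 1.4 rad and value of joint regulator_knob between -0.15 and 0.15 rad and distance of each of spare_bowl, filter_element, wrench, spray_can, oil_bottle, screwdriver, pulley from where it was at the start of the episode below 0.02 m); the robot touches nothing.
It fails at once if the vent is opened (past 0.3 rad) before the supply is shut (value of joint vent_lever above 0.3 rad and value of joint supply_lever below 1.4 rad).
It fails at once if a lever is gripped or forced (more than 35 N from the fingers) (contact force between the fingers and supply_lever above 35 N or contact force between the fingers and vent_lever above 35 N).
It fails at once if the regulator knob is turned by more than 0.15 rad (value of joint regulator_knob above 0.15 rad or value of joint regulator_knob below -0.15 rad).
It fails at once if a bystander is moved by more than 20 mm, picked up or knocked over (distance of any of spare_bowl, filter_element, wrench, spray_can, oil_bottle, screwdriver, pulley from where it was at the start of the episode above 0.02 m or angle between any of spare_bowl, filter_element, wrench, spray_can, oil_bottle, screwdriver, pulley's own z axis and vertical above 0.35 rad).
It also fails if it takes over 54 s, if anything falls off the work surface, if the arm or the gripper's body presses on something with over 40 N, if the wrist force passes 120 N, or if a joint passes its speed limit or range.

ROBOT

A 7-joint arm with a two-finger parallel gripper is mounted at the origin on the work surface. World frame = base frame: x ahead of the robot, y to its left, z up, the work surface at z = 0. Lengths are in m, angles in rad, forces in N, time in s.
With the tool pointing down it reaches from about 0.4 to 0.85 m from the base axis. Payload 10.4 kg.
Tool frame: the origin (TCP) lies midway between the tips of the shut fingers; the grasp point (between the pads) lies r.grip_point_offset behind it (r.grip_point_offset is the distance from the TCP to the grasp point, in m); z points along the fingers, y is the line along which they close (so a half turn about z gives the same grasp; the last joint's range is limited). The gripper opens to 87 mm and grips with 3 to 60 N. Pads are 19 mm wide; open, the fingers measure 117 mm over their backs; the gripper's body (75 mm by 190 mm) begins 51 mm behind the grasp point.
Start: joints at [1.196, 0.332, -0.065, 1.46, 0.022, 1.35, -0.088], TCP at [0.215, -0.587, 0.223] pointing down, gripper open.
Joint ranges: [-2.6, 2.6], [-0.5, 2.12], [-1.47, 1.34], [0.16, 2.42], [-1.27, 4.41], [0.06, 2.06], [-2.6, 2.6]. Speed limits (rad/s): [2.22, 2.22, 2.79, 2.79, 3.14, 3.14, 3.14].

INTERFACE

Orientations are given as a unit quaternion [x, y, z, w].
In Python, from bench import r gives the robot as it stands.
- The arm moves only by the tool play_rows, never from a script. Its arguments are lists of equal length, an entry for each row: "claw": the closure, from 0 (fully open) to 1 (shut); "delta_pos": the shift along the tool's x, y, z scaled (see below), a list of three; "delta_rot": the turn, a rotation vector about the tool's x, y, z scaled (see below), a list of three. A call has 1 to 8 rows; each row shifts and turns the commanded pose from where the row before left it, along the tool's axes as they then stand; what a row does not reach is not made up. The controller multiplies each number of a shift by 200 mm and each number of a turn by pi rad. A row lasts 1/10 s, in which the tool goes at most 50 mm and 8.59 degrees, less where a joint would pass 70% of its speed; a pose out of reach is approached as far as the arm can. A call with a number of a shift or a turn outside -1 to 1 is refused whole. A call with a gripper value outside its range is refused whole. The fingers move at their own pace and stop on an object; "squeeze" is the grip in N (left out, the last holds). Time passes only in rows, so rows that do not move let the fingers close. It gives the time, the measured TCP pose, the force, the opening and the grip force at its end, in the units of the state.
- r.read_state(): the state, without advancing time (a new reading comes with each control period).
- r.camera(name): name is "scene" or "side" or "wrist"; returns a dict with "pixels" (400x640x3 uint8, red, green, blue), "camera_matrix" (3x3 intrinsics, pixels), "cam_to_world" (4x4, takes a point from camera to world coordinates); the wrist camera has in their place "hand_eye" (4x4, takes a point from camera to tool coordinates, whose origin is the TCP and whose axes are the flange's). Camera axes: x right, y up, looking along -z (the intrinsics and any distortion apply to the point x, -y, -z); pixel columns grow to the right and rows downward; lengths in m; the calibration is good to about 2 mm. A picture is of the moment at which its call begins: read the wrist's pose just before it. There is no depth.
- r.close_job(): hands the job in; it is judged then, once.
The state is a dict: "time": time; "joint_positions": joint angles; "joint_vel": joint speeds; "joint_torque": joint torques, N m; "ee_pos": TCP position; "eef_rot": TCP orientation; "ft_force": force on the tool from outside, world axes, zero at the start; "torque": the same for the moment, N m; "width": finger opening in m; "grip_force": force on a finger pad.
Only numpy, scipy, OpenCV 4.12 (cv2) and the standard library are available. Lean on these libraries where they do the work, as an engineer would, in place of code of your own. Each camera call takes 0.05 s, during which the arm holds its last target. There are 200 camera calls.

## Working session

There is one attempt and no reset: what is moved stays moved. The work goes in short steps, Python scripts to look and compute and a tool call to move; the robot and the scene stay as the last step left them, time stands still between calls to the robot, and variables do not carry over. Pictures are saved under pics/ and viewed, at most 10 in all, crops included, and the job is handed in when it is done.

Besides the shell and the picture viewer there is one more tool, called after "Request:" by a JSON object that holds its "op" and its "data", one argument or row to a line. play_rows: Moves the arm, as the interface text tells. Shifts and turns lie within -1 to 1; 1 stands for 200 mm of shift or pi rad of turn. Its arguments: {"type":"object","properties":{"claw":{"type":"array"},"delta_pos":{"type":"array"},"delta_rot":{"type":"array"},"squeeze":{"type":"number"}},"required":["claw","delta_pos","delta_rot"]}

```bash
ls; mkdir -p pics
python3 - <<'E'
from bench import r
import cv2,pickle
s=r.read_state();print({k:s[k] for k in('time','ee_pos','eef_rot','width','ft_force')},r.grip_point_offset)
d={}
for n in('scene','side','wrist'):
    c=r.camera(n);d[n]=c;cv2.imwrite(f'pics/{n}0.png',c['pixels'][:,:,::-1])
    print(n,c['camera_matrix'],c.get('cam_to_world',c.get('hand_eye')),[k for k in c])
pickle.dump((s,d),open('c0.pkl','wb'))
E
```

```text
pics
{'time': 0.0, 'ee_pos': array([ 0.21520595, -0.58638409,  0.22175769]), 'eef_rot': array([ 9.84568519e-01,  1.74998140e-01, -1.70551987e-04, -6.73104909e-04]), 'width': 0.08676626764702566, 'ft_force': array([0.68000254, 0.25693432, 0.16841435])} 0.0187
scene [[463.88079293   0.         317.5207372 ]
 [  0.         463.88079293 201.64317294]
 [  0.           0.           1.        ]] [[-0.79181471 -0.34829876  0.5017145   1.20083926]
 [ 0.61057262 -0.47182991  0.63606415  0.82920778]
 [ 0.01518355  0.80997809  0.58626355  0.91647246]
 [ 0.          0.          0.          1.        ]] ['pixels', 'camera_matrix', 'cam_to_world']
side [[430.25756459   0.         320.03627748]
 [  0.         430.25756459 202.93118864]
 [  0.           0.           1.        ]] [[-0.74994553  0.42201786 -0.50939437 -0.00869107]
 [-0.66133491 -0.49550648  0.56312474  0.64897741]
 [-0.01475951  0.75919316  0.65069801  0.91465319]
 [ 0.          0.          0.          1.        ]] ['pixels', 'camera_matrix', 'cam_to_world']
wrist [[291.6425262    0.         317.49324347]
 [  0.         291.6425262  198.61093922]
 [  0.           0.           1.        ]] [[ 1.01674448e-03  9.56230577e-01  2.92612456e-01  8.09157706e-02]
 [ 9.99999483e-01 -9.66728717e-04 -3.15531326e-04  4.80878186e-04]
 [-1.88438373e-05  2.92612626e-01 -9.56231066e-01 -1.61836314e-01]
 [ 0.00000000e+00  0.00000000e+00  0.00000000e+00  1.00000000e+00]] ['pixels', 'camera_matrix', 'hand_eye']
```

View pics/scene0.png

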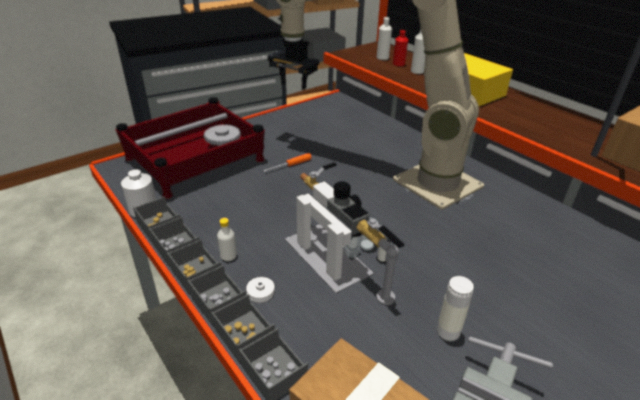

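View pics/side0.png

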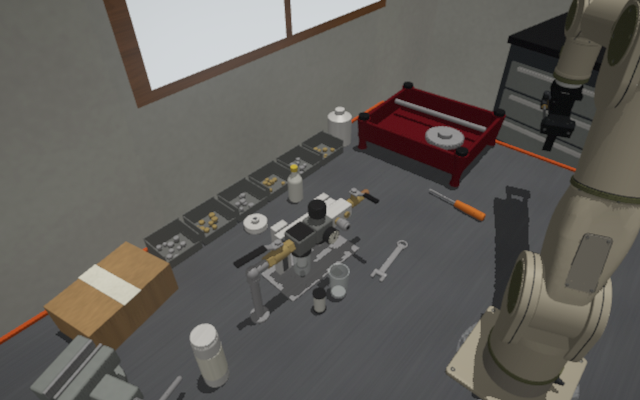

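The scene shows the unit around (345,225), with the supply lever at about (385,235) and the vent near (315,180). In the side view the supply lever is at (265,250), the knob at (317,209) and the vent lever at (365,195). Next I'll enlarge both.

Run:
```python
import cv2,pickle
s,d=pickle.load(open('c0.pkl','rb'))
for n,(x,y,w,h) in dict(scene=(290,160,130,145),side=(225,175,160,150)).items():
    f=4 if n=='scene' else 4
    im=cv2.resize(d[n]['pixels'][y:y+h,x:x+w,::-1],None,fx=f,fy=f,interpolation=cv2.INTER_CUBIC)
    for g in range(0,w,20): cv2.putText(im,str(x+g),(g*f,10),0,.35,(0,255,255),1);cv2.line(im,(g*f,12),(g*f,18),(0,255,255),1)
    for g in range(20,h,20): cv2.putText(im,str(y+g),(0,g*f),0,.35,(0,255,255),1);cv2.line(im,(24,g*f),(30,g*f),(0,255,255),1)
    cv2.imwrite(f'pics/{n}0c.png',im)
```

```text
(no output)
```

View pics/scene0c.png

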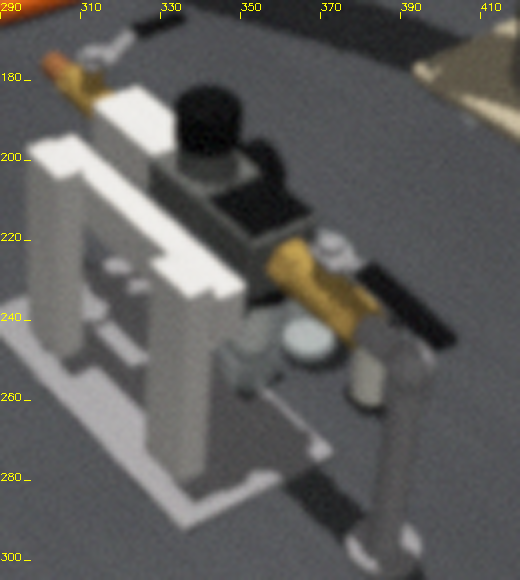

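View pics/side0c.png

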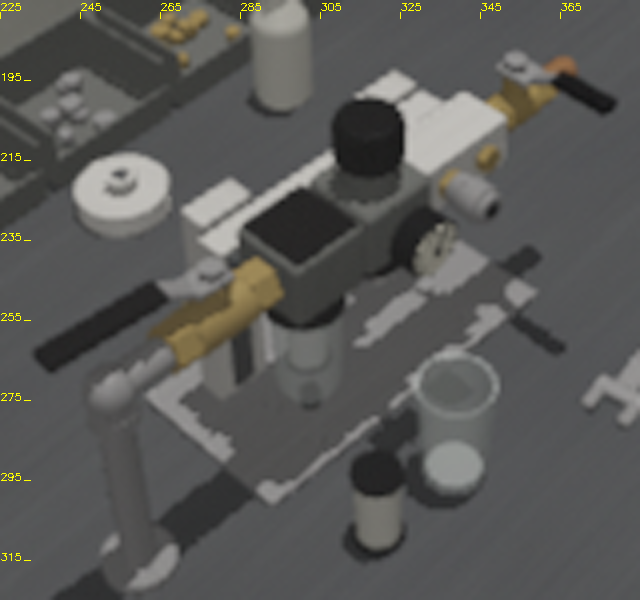

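Scene readings: knob top (342,185), filter top (355.5,211), supply hub (374,221), supply tip (402,245), vent hub (314,174), vent tip (335,164). Side readings: knob (317,203), filter (300,231.5), supply hub (278,242), supply tip (236,264), vent hub (354,190), vent tip (377.5,201).

```bash
cat > fit.py <<'E'
import pickle,numpy as np,sys
from scipy.optimize import least_squares
s,d=pickle.load(open('c0.pkl','rb'))
def proj(n,P):
    c=d[n];T=np.linalg.inv(c['cam_to_world']);q=T[:3,:3]@P+T[:3,3]
    return (c['camera_matrix']@np.array([q[0],-q[1],-q[2]])/-q[2])[:2]
obs=dict(knob=((342,185),(317.2,203.3)),filt=((355.5,211),(300,231.5)),
 shub=((374,221),(278,242.5)),stip=((401.8,245),(236,264)),
 vhub=((313.7,174),(354,190.5)),vtip=((335.2,164),(377.3,200.8)),
 foot=((386.5,296),(260,314.5)),elbow=((391.5,248),(252.5,272.5)))
def pts(p):
    x,y,a,ys,yv,qs,qv=p;c,s_=np.cos(a),np.sin(a)
    L=dict(knob=(0,.006,.24),filt=(0,.066,.193),shub=(0,ys,.207),stip=(.115*np.sin(qs),ys+.115*np.cos(qs),.21),
     vhub=(0,yv,.206),vtip=(-.08*np.cos(qv),yv-.08*np.sin(qv),.209),foot=(0,.215,.004),elbow=(0,.215,.168))
    return {k:np.array([x+c*u-s_*v,y+s_*u+c*v,w]) for k,(u,v,w) in L.items()}
def res(p):
    P=pts(p);return np.concatenate([proj(n,P[k])-obs[k][i] for k in obs for i,n in enumerate(('scene','side'))])
if __name__=='__main__':
    f=least_squares(res,[.6,0,0,.14,-.13,.1,.05],loss='soft_l1')
    print(f.x.round(4)); R=f.fun if 0 else res(f.x)
    for i,k in enumerate(obs):print(k,R[4*i:4*i+4].round(1),pts(f.x)[k].round(4))
    np.save('fit.npy',f.x)
E
python3 fit.py
```

```text
[ 0.5223  0.0663 -0.0487  0.1345 -0.1251  0.0906  0.0578]
knob [ 0.1 -0.7 -0.1  0.6] [0.5226 0.0723 0.24  ]
filt [-0.2 -0.9 -0.1 -0.9] [0.5255 0.1322 0.193 ]
shub [-1.1 -1.6  0.1 -1.1] [0.5289 0.2007 0.207 ]
stip [-0.   0.4 -1.   1.8] [0.5449 0.3146 0.21  ]
vhub [ 0.  -1.  -1.6 -0.6] [ 0.5162 -0.0586  0.206 ]
vtip [ 0.1 -0.6  0.3  0.9] [ 0.4363 -0.0594  0.209 ]
foot [-0.3 -0.1  0.3  0.6] [0.5328 0.281  0.004 ]
elbow [ 1.6  1.1  0.2 -0.3] [0.5328 0.281  0.168 ]
```

Request:
{"op": "play_rows", "data": {
  "claw": [1, 1, 1, 1],
  "delta_pos": [
    [0, 0, -0.1],
    [0, 0, -0.1],
    [0, 0, -0.1],
    [0, 0, -0.1]
  ],
  "delta_rot": [
    [0, 0, 0.032],
    [0, 0, 0.032],
    [0, 0, 0.032],
    [0, 0, 0.032]
  ],
  "squeeze": 5
}}

```text
time: 0.55
ee_pos: [0.2153, -0.5865, 0.3031]
eef_rot: [1.0, -0.027, -0.0, -0.0]
ft_force: [-0.6, -0.6, -0.2]
width: 0.0629
grip_force: 0.0
```

Request:
{"op": "play_rows", "data": {
  "claw": [1, 1, 1, 1, 1, 1, 1, 1],
  "delta_pos": [
    [0.14, -0.165, 0],
    [0.14, -0.165, 0],
    [0.14, -0.165, 0],
    [0.14, -0.165, 0],
    [0.14, -0.165, 0],
    [0.14, -0.165, 0],
    [0.14, -0.165, 0],
    [0.14, -0.165, 0]
  ],
  "delta_rot": [
    [0, 0, 0],
    [0, 0, 0],
    [0, 0, 0],
    [0, 0, 0],
    [0, 0, 0],
    [0, 0, 0],
    [0, 0, 0],
    [0, 0, 0]
  ]
}}

```text
time: 1.35
ee_pos: [0.4532, -0.3328, 0.3025]
eef_rot: [1.0, -0.025, -0.0, 0.0]
ft_force: [0.2, -0.2, -0.2]
width: 0.0027
grip_force: 0.0
```

Request:
{"op": "play_rows", "data": {
  "claw": [1, 1, 1, 1, 1, 1, 1, 1],
  "delta_pos": [
    [0, -0.195, 0],
    [0, -0.195, 0],
    [0, -0.195, 0],
    [0, -0.195, 0],
    [0, -0.195, 0],
    [0, -0.195, 0],
    [0, -0.195, 0],
    [0, -0.195, 0]
  ],
  "delta_rot": [
    [0, 0, 0],
    [0, 0, 0],
    [0, 0, 0],
    [0, 0, 0],
    [0, 0, 0],
    [0, 0, 0],
    [0, 0, 0],
    [0, 0, 0]
  ]
}}

```text
time: 2.15
ee_pos: [0.4678, -0.0212, 0.3025]
eef_rot: [1.0, -0.025, 0.0, 0.0]
ft_force: [0.8, -0.1, 0.0]
width: 0.0005
grip_force: 0.0
```

Request:
{"op": "play_rows", "data": {
  "claw": [1, 1, 1, 1, 1, 1, 1, 1],
  "delta_pos": [
    [0, -0.195, 0],
    [0, -0.195, 0],
    [0, -0.195, 0],
    [0, -0.195, 0],
    [0, -0.195, 0],
    [0, -0.195, 0],
    [0, -0.195, 0],
    [0, -0.195, 0]
  ],
  "delta_rot": [
    [0, 0, 0],
    [0, 0, 0],
    [0, 0, 0],
    [0, 0, 0],
    [0, 0, 0],
    [0, 0, 0],
    [0, 0, 0],
    [0, 0, 0]
  ]
}}

```text
time: 2.95
ee_pos: [0.4837, 0.2902, 0.3024]
eef_rot: [1.0, -0.025, 0.0, 0.0]
ft_force: [0.7, 0.3, -0.1]
width: 0.0005
grip_force: 0.0
```

```bash
cat > u.py <<'E'
from bench import r
import numpy as np
def unit(p):
    x,y,a=np.load('fit.npy')[:3];c,s=np.cos(a),np.sin(a);dx,dy=p[0]-x,p[1]-y
    return np.round([1e3*(c*dx+s*dy),1e3*(-s*dx+c*dy),1e3*p[2]],1)
E
python3 - <<'E'
from u import *
import cv2
s=r.read_state();print(s['time'],unit(s['ee_pos']),s['ft_force'],s['joint_positions'].round(2))
a,b=(cv2.resize(r.camera(n)['pixels'][y:y+150,x:x+130,::-1],None,fx=3,fy=3,interpolation=cv2.INTER_CUBIC) for n,x,y in(('scene',310,130),('side',215,150)))
cv2.imwrite('pics/p1.png',cv2.hconcat([a,b]))
E
```

```text
2.95 [-49.5 221.7 302.4] [ 0.65077472  0.28632591 -0.09177458] [ 0.05  0.25 -0.81  1.46  0.18  1.5  -2.38]
```

View pics/p1.png

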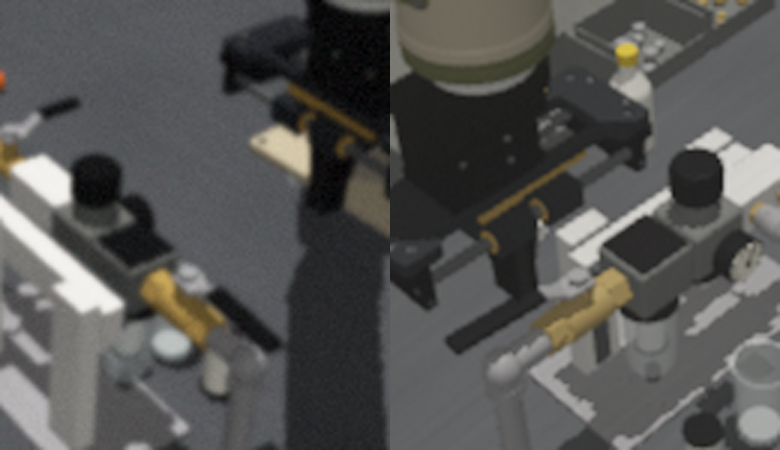

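The hand hangs on the robot side of the long lever with its fingers shut, well clear of everything. I'll go down beside the lever and approach.

Request:
{"op": "play_rows", "data": {
  "claw": [1, 1, 1, 1, 1, 1, 1, 1],
  "delta_pos": [
    [0, -0.009, 0.13],
    [0, -0.009, 0.13],
    [0, -0.009, 0.13],
    [0, -0.009, 0.13],
    [0.05, 0, 0],
    [0.05, 0, 0],
    [0.05, 0, 0],
    [0, 0, 0]
  ],
  "delta_rot": [
    [0, 0, 0],
    [0, 0, 0],
    [0, 0, 0],
    [0, 0, 0],
    [0, 0, 0],
    [0, 0, 0],
    [0, 0, 0],
    [0, 0, 0]
  ]
}}

```text
time: 3.85
ee_pos: [0.5164, 0.2941, 0.1996]
eef_rot: [1.0, -0.026, 0.001, -0.0]
ft_force: [-0.1, -0.4, -0.3]
width: 0.0007
grip_force: 0.0
```

Run:
```python
from u import *
s=r.read_state();print(s['time'],unit(s['ee_pos']),s['ft_force'],s['joint_positions'].round(2))
```

```text
3.85 [-17.  227.2 199.6] [-0.13691131 -0.43167625 -0.3423645 ] [ 0.02  0.38 -0.77  1.55  0.27  1.33 -2.41]
```

Request:
{"op": "play_rows", "data": {
  "claw": [1, 1, 1, 1, 1, 1, 1, 1],
  "delta_pos": [
    [0.026, 0, 0],
    [0.026, 0, 0],
    [0.026, 0.003, 0],
    [0.026, 0.003, 0],
    [0.026, 0.003, 0],
    [0.032, 0.012, 0],
    [0.032, 0.012, 0],
    [0.032, 0.012, 0]
  ],
  "delta_rot": [
    [0, 0, 0],
    [0, 0, 0],
    [0, 0, 0],
    [0, 0, 0],
    [0, 0, 0],
    [0, 0, 0],
    [0, 0, 0],
    [0, 0, 0]
  ]
}}

```text
time: 4.65
ee_pos: [0.559, 0.2844, 0.1987]
eef_rot: [1.0, -0.025, 0.0, -0.001]
ft_force: [-3.4, 4.3, 1.1]
width: 0.0007
grip_force: 2.4
```

Run:
```python
from u import *
s=r.read_state();print(s['time'],unit(s['ee_pos']),s['ft_force'],s['joint_positions'].round(2))
```

```text
4.65 [ 26.  219.6 198.7] [-3.44463296  4.3229705   1.11255505] [ 0.01  0.45 -0.74  1.46  0.3   1.35 -2.37]
```

Request:
{"op": "play_rows", "data": {
  "claw": [1, 1, 1, 1, 1, 1, 1, 1],
  "delta_pos": [
    [0.031, 0.022, 0],
    [0.031, 0.022, 0],
    [0.031, 0.022, 0],
    [0.022, 0.026, 0],
    [0.022, 0.026, 0],
    [0.022, 0.026, 0],
    [0.015, 0.03, 0],
    [0.015, 0.03, 0]
  ],
  "delta_rot": [
    [0, 0, 0],
    [0, 0, 0],
    [0, 0, 0],
    [0, 0, 0],
    [0, 0, 0],
    [0, 0, 0],
    [0, 0, 0],
    [0, 0, 0]
  ]
}}

```text
time: 5.45
ee_pos: [0.5955, 0.2414, 0.1986]
eef_rot: [1.0, -0.025, 0.001, -0.001]
ft_force: [2.2, 6.0, 0.1]
width: 0.0001
grip_force: 2.6
```

Run:
```python
from u import *
import cv2
s=r.read_state();print(s['time'],unit(s['ee_pos']),s['ft_force'],s['joint_positions'].round(2))
a,b=(cv2.resize(r.camera(n)['pixels'][y:y+150,x:x+130,::-1],None,fx=3,fy=3,interpolation=cv2.INTER_CUBIC) for n,x,y in(('scene',310,150),('side',200,160)))
cv2.imwrite('pics/p2.png',cv2.hconcat([a,b]))
```

```text
5.45 [ 64.6 178.5 198.6] [2.177145   5.95270729 0.09395294] [ 0.07  0.48 -0.72  1.42  0.31  1.36 -2.28]
```

View pics/p2.png

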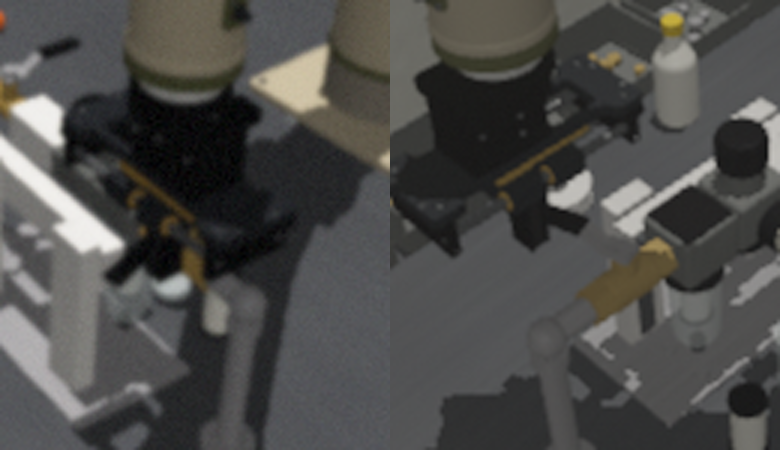

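The lever shows dark at scene pixel about (347,242) for the outer end; in the side view its inner sleeve end is near (265,237). I'll compare with the predicted tips.

Run:
```python
from fit import *
p=np.load('fit.npy')
for q in (60,65,70,75,80,85,90):
    p[5]=np.radians(q);P=pts(p);i=P['shub']+(P['stip']-P['shub'])*.3
    print(q,[proj(n,x).round(1) for n in('scene','side') for x in(P['stip'],i)])
```

```text
60 [array([356.1, 246. ]), array([368.1, 226.9]), array([231.3, 232.3]), array([263.8, 238.7])]
65 [array([352.1, 244.7]), array([367. , 226.6]), array([233.2, 229.5]), array([264.3, 237.8])]
70 [array([348.3, 243.1]), array([365.9, 226.1]), array([235.3, 226.7]), array([264.9, 236.9])]
75 [array([344.8, 241.3]), array([364.8, 225.7]), array([237.8, 224.1]), array([265.6, 236.1])]
80 [array([341.5, 239.4]), array([363.8, 225.1]), array([240.5, 221.6]), array([266.4, 235.3])]
85 [array([338.5, 237.3]), array([362.9, 224.5]), array([243.4, 219.3]), array([267.3, 234.5])]
90 [array([335.8, 235. ]), array([362.1, 223.9]), array([246.6, 217.2]), array([268.2, 233.8])]
```

Request:
{"op": "play_rows", "data": {
  "claw": [1, 1, 1, 1, 1, 1],
  "delta_pos": [
    [0.003, 0.012, 0],
    [0.003, 0.012, 0],
    [0.003, 0.012, 0],
    [0.002, 0.01, 0],
    [0.002, 0.01, 0],
    [0, 0, 0]
  ],
  "delta_rot": [
    [0, 0, 0],
    [0, 0, 0],
    [0, 0, 0],
    [0, 0, 0],
    [0, 0, 0],
    [0, 0, 0]
  ]
}}

```text
time: 6.15
ee_pos: [0.5971, 0.2295, 0.1986]
eef_rot: [1.0, -0.025, 0.001, -0.0]
ft_force: [2.7, 3.5, -0.2]
width: 0.0006
grip_force: 1.7
```

Request:
{"op": "play_rows", "data": {
  "claw": [1, 1, 1],
  "delta_pos": [
    [0, 0.007, 0],
    [0, 0.007, 0],
    [0, 0, 0]
  ],
  "delta_rot": [
    [0, 0, 0],
    [0, 0, 0],
    [0, 0, 0]
  ]
}}

```text
time: 6.45
ee_pos: [0.5969, 0.2268, 0.1987]
eef_rot: [1.0, -0.025, 0.001, -0.0]
ft_force: [2.7, 4.1, -0.1]
width: 0.0009
grip_force: 1.9
```

Request:
{"op": "play_rows", "data": {
  "claw": [1, 1, 1],
  "delta_pos": [
    [0, 0.006, 0],
    [0, 0.006, 0],
    [0, 0, 0]
  ],
  "delta_rot": [
    [0, 0, 0],
    [0, 0, 0],
    [0, 0, 0]
  ]
}}

```text
time: 6.75
ee_pos: [0.5969, 0.2245, 0.1988]
eef_rot: [1.0, -0.025, 0.001, -0.0]
ft_force: [3.2, 4.6, 0.3]
width: 0.0005
grip_force: 2.0
```

Request:
{"op": "play_rows", "data": {
  "claw": [1, 1, 1],
  "delta_pos": [
    [0, 0.006, 0],
    [0, 0.006, 0],
    [0, 0, 0]
  ],
  "delta_rot": [
    [0, 0, 0],
    [0, 0, 0],
    [0, 0, 0]
  ]
}}

```text
time: 7.05
ee_pos: [0.5968, 0.222, 0.1988]
eef_rot: [1.0, -0.025, 0.001, -0.0]
ft_force: [3.8, 3.4, 0.2]
width: 0.0005
grip_force: 2.0
```

Request:
{"op": "play_rows", "data": {
  "claw": [1, 1, 1],
  "delta_pos": [
    [0, 0.006, 0],
    [0, 0.005, 0],
    [0, 0, 0]
  ],
  "delta_rot": [
    [0, 0, 0],
    [0, 0, 0],
    [0, 0, 0]
  ]
}}

```text
time: 7.35
ee_pos: [0.5968, 0.2198, 0.1988]
eef_rot: [1.0, -0.025, 0.001, -0.0]
ft_force: [2.8, 3.9, 0.2]
width: 0.0004
grip_force: 2.0
```

Run:
```python
from u import *
import cv2
s=r.read_state();print(s['time'],unit(s['ee_pos']),s['ft_force'])
a,b=(cv2.resize(r.camera(n)['pixels'][y:y+75,x:x+65,::-1],None,fx=6,fy=6,interpolation=cv2.INTER_CUBIC) for n,x,y in(('scene',320,205),('side',225,200)))
cv2.imwrite('pics/p3.png',cv2.hconcat([a,b]))
```

```text
7.35 [ 66.9 157.  198.8] [2.79352045 3.88161358 0.2452198 ]
```

View pics/p3.png

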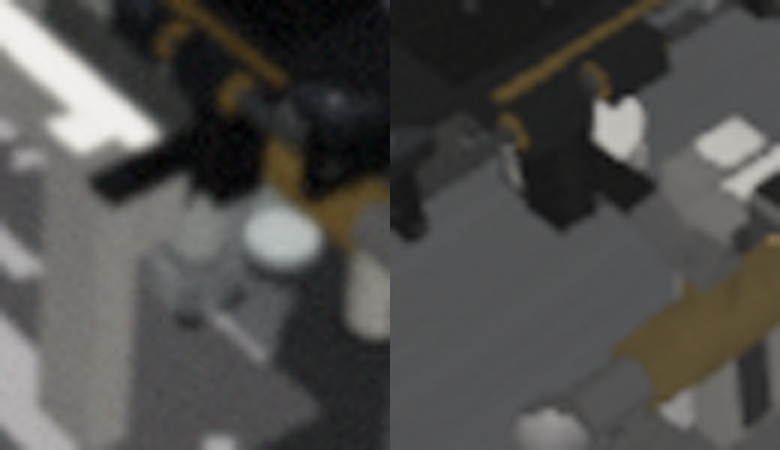

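The lever's outer end is now at scene pixel about (337,236), which puts it around 87°. One last nudge.

Request:
{"op": "play_rows", "data": {
  "claw": [1, 1],
  "delta_pos": [
    [0, 0.007, 0],
    [0, 0, 0]
  ],
  "delta_rot": [
    [0, 0, 0],
    [0, 0, 0]
  ]
}}

```text
time: 7.65
ee_pos: [0.5967, 0.2184, 0.1988]
eef_rot: [1.0, -0.025, 0.001, -0.0]
ft_force: [3.5, 3.4, -0.1]
width: 0.0009
grip_force: 2.0
```

Request:
{"op": "play_rows", "data": {
  "claw": [1, 1],
  "delta_pos": [
    [0, 0.007, 0],
    [0, 0, 0]
  ],
  "delta_rot": [
    [0, 0, 0],
    [0, 0, 0]
  ]
}}

```text
time: 7.85
ee_pos: [0.5966, 0.2171, 0.1988]
eef_rot: [1.0, -0.025, 0.001, -0.0]
ft_force: [3.7, 5.0, -0.4]
width: 0.0007
grip_force: 2.3
```

Request:
{"op": "play_rows", "data": {
  "claw": [1, 1, 1, 1, 1, 1],
  "delta_pos": [
    [0, -0.035, 0],
    [0, -0.04, 0],
    [0, 0, -0.13],
    [0, 0, -0.13],
    [0, 0, -0.13],
    [0, 0, -0.13]
  ],
  "delta_rot": [
    [0, 0, 0],
    [0, 0, 0],
    [0, 0, 0],
    [0, 0, 0],
    [0, 0, 0],
    [0, 0, 0]
  ]
}}

```text
time: 8.45
ee_pos: [0.5963, 0.232, 0.3033]
eef_rot: [1.0, -0.025, -0.0, 0.0]
ft_force: [0.5, 0.1, -0.2]
width: 0.0006
grip_force: 0.0
```

Request:
{"op": "play_rows", "data": {
  "claw": [1, 1, 1, 1, 1, 1, 1, 1],
  "delta_pos": [
    [-0.084, 0.164, 0],
    [-0.084, 0.164, 0],
    [-0.084, 0.164, 0],
    [-0.084, 0.164, 0],
    [-0.084, 0.164, 0],
    [-0.084, 0.164, 0],
    [-0.084, 0.164, 0],
    [-0.084, 0.164, 0]
  ],
  "delta_rot": [
    [0, 0, 0],
    [0, 0, 0],
    [0, 0, 0],
    [0, 0, 0],
    [0, 0, 0],
    [0, 0, 0],
    [0, 0, 0],
    [0, 0, 0]
  ]
}}

```text
time: 9.25
ee_pos: [0.4481, -0.0245, 0.3026]
eef_rot: [1.0, -0.025, -0.0, 0.0]
ft_force: [0.6, -0.3, -0.3]
width: 0.0002
grip_force: 0.0
```

Run:
```python
from u import *
import cv2
s=r.read_state();print(s['time'],unit(s['ee_pos']),s['ft_force'],s['joint_positions'].round(2))
a,b=(cv2.resize(r.camera(n)['pixels'][y:y+110,x:x+130,::-1],None,fx=3,fy=3,interpolation=cv2.INTER_CUBIC) for n,x,y in(('scene',290,140),('side',250,160)))
cv2.imwrite('pics/p4.png',cv2.hconcat([a,b]))
```

```text
9.25 [-69.7 -94.3 302.6] [ 0.63351989 -0.25336664 -0.33094884] [ 0.59 -0.07 -0.59  1.74 -0.04  1.46 -1.62]
```

View pics/p4.png

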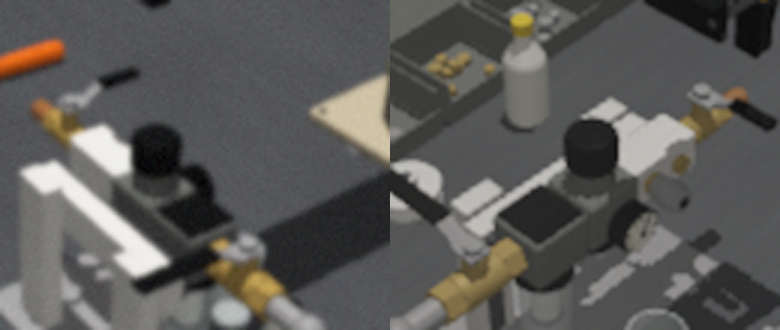

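The supply lever is square across, with its tip at scene pixel about (337,235). The vent lever is untouched, pointing toward the robot. I'll go down beside the vent lever on its manifold side.

Request:
{"op": "play_rows", "data": {
  "claw": [1, 1, 1, 1, 1, 1],
  "delta_pos": [
    [0.008, 0, 0.13],
    [0.008, 0, 0.13],
    [0, 0, 0.13],
    [0, 0, 0.13],
    [0, 0.035, 0],
    [0, 0, 0]
  ],
  "delta_rot": [
    [0, 0, 0],
    [0, 0, 0],
    [0, 0, 0],
    [0, 0, 0],
    [0, 0, 0],
    [0, 0, 0]
  ]
}}

```text
time: 9.95
ee_pos: [0.4521, -0.0313, 0.1991]
eef_rot: [1.0, -0.025, -0.0, 0.0]
ft_force: [0.4, 0.3, 0.1]
width: 0.0009
grip_force: 0.0
```

Request:
{"op": "play_rows", "data": {
  "claw": [1, 1, 1, 1, 1, 1],
  "delta_pos": [
    [0, 0.03, 0],
    [0, 0.03, 0],
    [0, 0.03, 0],
    [0, 0.03, 0],
    [0.005, 0.03, 0],
    [0, 0, 0]
  ],
  "delta_rot": [
    [0, 0, 0],
    [0, 0, 0],
    [0, 0, 0],
    [0, 0, 0],
    [0, 0, 0],
    [0, 0, 0]
  ]
}}

```text
time: 10.55
ee_pos: [0.452, -0.0608, 0.1995]
eef_rot: [1.0, -0.025, 0.001, -0.0]
ft_force: [-0.5, 2.8, 2.3]
width: 0.0005
grip_force: 1.5
```

Run:
```python
from u import *
s=r.read_state();print(s['time'],unit(s['ee_pos']),s['ft_force'],s['joint_positions'].round(2))
```

```text
10.55 [ -64.1 -130.4  199.5] [-0.51495032  2.83801288  2.3347697 ] [ 0.62  0.   -0.58  1.89  0.    1.25 -1.58]
```

Request:
{"op": "play_rows", "data": {
  "claw": [1, 1, 1, 1, 1, 1, 1, 1],
  "delta_pos": [
    [0.01, 0.027, 0],
    [0.01, 0.027, 0],
    [0.015, 0.02, 0],
    [0.015, 0.02, 0],
    [0.015, 0.02, 0],
    [0.019, 0.016, 0],
    [0.019, 0.016, 0],
    [0.019, 0.016, 0]
  ],
  "delta_rot": [
    [0, 0, 0],
    [0, 0, 0],
    [0, 0, 0],
    [0, 0, 0],
    [0, 0, 0],
    [0, 0, 0],
    [0, 0, 0],
    [0, 0, 0]
  ]
}}

```text
time: 11.35
ee_pos: [0.4728, -0.0951, 0.1984]
eef_rot: [1.0, -0.026, -0.002, 0.0]
ft_force: [-6.9, 0.7, 4.6]
width: 0.0008
grip_force: 3.7
```

Run:
```python
from u import *
s=r.read_state();print(s['time'],unit(s['ee_pos']),s['ft_force'],s['joint_positions'].round(2))
```

```text
11.35 [ -41.6 -163.6  198.4] [-6.941649    0.67501094  4.64103821] [ 0.63  0.07 -0.55  1.83  0.04  1.25 -1.55]
```

Request:
{"op": "play_rows", "data": {
  "claw": [1, 1, 1, 1, 1, 1, 1],
  "delta_pos": [
    [0.018, 0.006, 0],
    [0.018, 0.006, 0],
    [0.018, 0.006, 0],
    [0.012, 0.003, 0],
    [0.012, 0.003, 0],
    [0.01, 0.003, 0],
    [0, 0, 0]
  ],
  "delta_rot": [
    [0, 0, 0],
    [0, 0, 0],
    [0, 0, 0],
    [0, 0, 0],
    [0, 0, 0],
    [0, 0, 0],
    [0, 0, 0]
  ]
}}

```text
time: 12.05
ee_pos: [0.4901, -0.1028, 0.1982]
eef_rot: [1.0, -0.026, -0.002, 0.001]
ft_force: [-6.6, -2.9, 0.8]
width: 0.0003
grip_force: 2.8
```

Request:
{"op": "play_rows", "data": {
  "claw": [1, 1, 1],
  "delta_pos": [
    [0.007, 0, 0],
    [0.007, 0, 0],
    [0, 0, 0]
  ],
  "delta_rot": [
    [0, 0, 0],
    [0, 0, 0],
    [0, 0, 0]
  ]
}}

```text
time: 12.35
ee_pos: [0.4928, -0.103, 0.1981]
eef_rot: [1.0, -0.026, -0.002, 0.001]
ft_force: [-7.1, -3.5, 1.1]
width: 0.0004
grip_force: 3.1
```

Run:
```python
from u import *
s=r.read_state();print(s['time'],unit(s['ee_pos']),s['ft_force'])
```

```text
12.35 [ -21.3 -170.5  198.1] [-7.05323437 -3.49672094  1.115825  ]
```

Estimated at about 85°. I'll nudge on in 1 mm steps, watching the force.

Request:
{"op": "play_rows", "data": {
  "claw": [1, 1, 1],
  "delta_pos": [
    [0.006, 0, 0],
    [0.006, 0, 0],
    [0, 0, 0]
  ],
  "delta_rot": [
    [0, 0, 0],
    [0, 0, 0],
    [0, 0, 0]
  ]
}}

```text
time: 12.65
ee_pos: [0.4951, -0.1034, 0.1981]
eef_rot: [1.0, -0.027, -0.002, 0.001]
ft_force: [-7.6, -4.4, 0.7]
width: 0.0005
grip_force: 3.2
```

Request:
{"op": "play_rows", "data": {
  "claw": [1, 1],
  "delta_pos": [
    [0.006, 0, 0],
    [0, 0, 0]
  ],
  "delta_rot": [
    [0, 0, 0],
    [0, 0, 0]
  ]
}}

```text
time: 12.85
ee_pos: [0.4963, -0.1035, 0.1981]
eef_rot: [1.0, -0.027, -0.002, 0.001]
ft_force: [-7.1, -4.5, 1.3]
width: 0.0006
grip_force: 3.3
```

Run:
```python
from u import *
import cv2
from fit import pts,proj
s=r.read_state();print(s['time'],unit(s['ee_pos']),s['ft_force'])
p=np.load('fit.npy')
for q in(70,75,80,85,90):
    p[6]=np.radians(q);P=pts(p);print(q,[proj(n,P['vtip']).round(1) for n in('scene','side')])
a,b=(cv2.resize(r.camera(n)['pixels'][y:y+75,x:x+65,::-1],None,fx=6,fy=6,interpolation=cv2.INTER_CUBIC) for n,x,y in(('scene',275,140),('side',335,155)))
cv2.imwrite('pics/p5.png',cv2.hconcat([a,b]))
```

```text
12.85 [ -17.8 -170.9  198.1] [-7.05578196 -4.49796364  1.27576507]
70 [array([307.1, 158.1]), array([378.6, 180.5])]
75 [array([304.8, 158.5]), array([377.2, 179.2])]
80 [array([302.6, 158.9]), array([375.5, 177.9])]
85 [array([300.5, 159.4]), array([373.7, 176.6])]
90 [array([298.5, 160. ]), array([371.8, 175.5])]
```

View pics/p5.png

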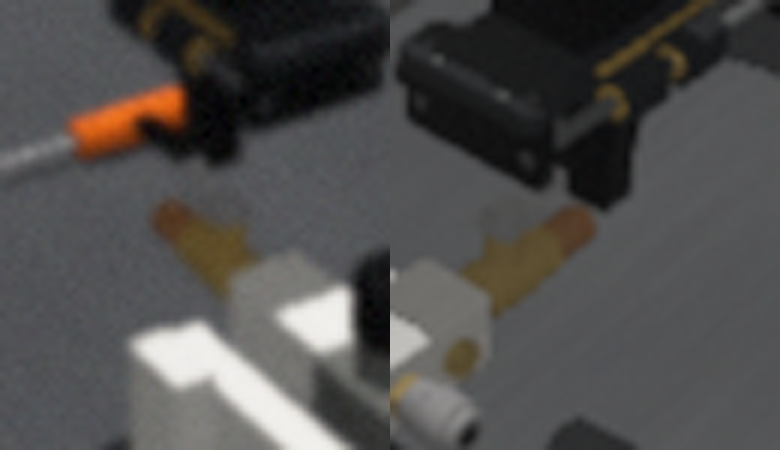

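The vent tip is at scene pixel about (299,161), roughly 87°. One more small nudge, then back off and rise.

Request:
{"op": "play_rows", "data": {
  "claw": [1, 1, 1, 1],
  "delta_pos": [
    [0.006, 0, 0],
    [0, 0, 0],
    [-0.04, 0, 0],
    [-0.05, 0, 0]
  ],
  "delta_rot": [
    [0, 0, 0],
    [0, 0, 0],
    [0, 0, 0],
    [0, 0, 0]
  ]
}}

```text
time: 13.35
ee_pos: [0.481, -0.1003, 0.1987]
eef_rot: [1.0, -0.025, 0.0, 0.0]
ft_force: [0.7, -0.7, -0.1]
width: 0.0006
grip_force: 0.0
```

Request:
{"op": "play_rows", "data": {
  "claw": [1, 1, 1, 1, 1, 1, 1, 1],
  "delta_pos": [
    [0, 0, -0.15],
    [0, 0, -0.15],
    [0, 0, -0.15],
    [0, 0, -0.15],
    [0, 0.2, 0],
    [0, 0.2, 0],
    [0, 0.2, 0],
    [0, 0.2, 0]
  ],
  "delta_rot": [
    [0, 0, 0],
    [0, 0, 0],
    [0, 0, 0],
    [0, 0, 0],
    [0, 0, 0],
    [0, 0, 0],
    [0, 0, 0],
    [0, 0, 0]
  ]
}}

```text
time: 14.15
ee_pos: [0.4726, -0.2613, 0.3191]
eef_rot: [1.0, -0.025, 0.001, 0.0]
ft_force: [0.4, 0.1, 0.8]
width: 0.0007
grip_force: 0.0
```

Run:
```python
from u import *
import cv2
s=r.read_state();print(s['time'],unit(s['ee_pos']),s['ft_force'])
a,b=(cv2.resize(r.camera(n)['pixels'][y:y+150,x:x+130,::-1],None,fx=3,fy=3,interpolation=cv2.INTER_CUBIC) for n,x,y in(('scene',285,140),('side',260,160)))
cv2.imwrite('pics/p6.png',cv2.hconcat([a,b]))
```

```text
14.15 [ -33.7 -329.6  319.1] [0.38480448 0.06812936 0.80731141]
```

View pics/p6.png

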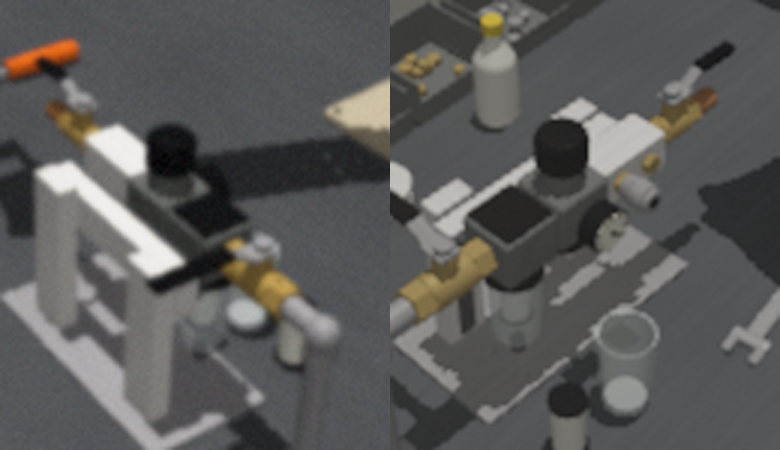

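Both levers look right. The vent lever is in line, with its tip at side pixel about (374,176), roughly 86–88°. The supply lever is square, with its tip at scene pixel about (337,236), roughly 88°. The bystanders in view stand where they were and the hand is clear, so I'll hand in.

```bash
python3 -c "
from bench import r
print(r.close_job())"
```

```text
the job is handed in; nothing more can be done
None
```

The supply valve was shut first and the vent opened after it (levers read from the images at about 88° and 86–88°), contact forces stayed under about 10 N, the knob was not touched, the hand is clear, and the job is handed in; no verdict was returned.

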